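# Stake a bush, then draw the plug gauge to its red band

## Robot

A 7-joint arm with a two-finger parallel gripper is mounted at the origin on the work surface. World frame = base frame: x ahead of the robot, y to its left, z up, the work surface at z = 0. Lengths are in m, angles in rad, forces in N, time in s.
With the tool pointing down it reaches from about 0.425 to 0.875 m from the base axis. Payload 4.7 kg.
Tool frame: the origin (TCP) lies on the centre line of the jaws, within the pads' length; the fingertips stand 14 mm ahead of it and the grasp point (between the pads) lies 5 mm behind it; z points along the fingers, y is the direction in which the jaws open and shut (so a half turn about z gives the same grasp; the last joint's range is limited). The gripper opens to 87 mm and grips with 3 to 60 N. Pads are 19 mm wide; open, the fingers measure 117 mm over their backs; the gripper's body (75 mm by 190 mm) begins 51 mm behind the grasp point.
Start: joints at [1.187, 0.321, -0.07, 1.45, 0.023, 1.371, -0.057], TCP at [0.252, -0.599, 0.205] pointing down, gripper open.
Joint ranges: [-2.86, 2.86], [-0.3, 2.09], [-1.38, 1.24], [0.06, 2.45], [-1.56, 4.7], [0.09, 2.05], [-2.69, 2.69]. Speed limits (rad/s): [2.57, 2.57, 3.14, 3.14, 3.14, 3.14, 3.14].

## Interface

Orientations are given as a rotation vector (axis times angle).
In Python, from bench import ctrl gives the robot as it stands. The module is installed in compiled form; this text tells all that it offers.
- The arm moves only by the tool step_arm, never from a script. Its argument "plan" is a list of rows, each a list of 3 entries, a list of its own where there are three numbers: the turn, a rotation vector about the tool's x, y, z in rad, then the shift along the tool's x, y, z in m, then the closure in counts, from 0 (fully open) to 255 (shut). In form: [[[rx, ry, rz], [x, y, z], hand], ...]. A call has exactly 10 rows; each row is the pose to reach, as a shift and turn from the pose commanded when the call began, along the tool's axes at that moment; what a row does not reach only later rows make up. A row lasts 1/8 s, in which the tool goes at most 62.5 mm and 10.7 degrees, less where a joint would pass 70% of its speed; a pose out of reach is approached as far as the arm can. A call with a gripper value outside its range is refused whole. The fingers move at their own pace and stop on an object; "squeeze" is the grip in N (left out, the last holds). Time passes only in rows, so rows that repeat a pose let the fingers close, or fill a call up. It gives the time, the measured TCP pose, the force and the opening at its end, in the units of the state.
- ctrl.get_state(): the state, without advancing time (a new reading comes with each control period).
- ctrl.get_image(name): name is "side" or "top"; returns the picture (384x512x3 uint8, red, green, blue); there is no depth.
- ctrl.calibration(name): a dict with "fov_y" (degrees; the focal length in pixels is half the picture's height over the tangent of half this angle, whatever the lens; pixels are square), "cx", "cy" (the principal point, pixels), "k1" (the pictures are not rectified: a ray, as slopes to the right and down, at radius r is drawn at 1 + k1 r^2 times it, then the intrinsics apply), "rvec" (rotation vector, rad) and "tvec" (3), from world to camera coordinates, as OpenCV has them. Camera axes: x right, y down, z forward; pixel columns grow to the right and rows downward; lengths in m; the calibration is good to about 2 mm. A picture is of the moment at which its call begins. calibration takes no time and is no camera call.
- ctrl.close_job(): hands the job in, once; it reports no verdict.
Trained networks look in the newest picture that a camera, given by its name, has taken for a name from the list of things; names that differ only in an ending like _2 or _b are one class to them, and where a whole thing is asked for, a point or a joint stands for the part that bears it (a point fixed in the world has none). Each returns a list of dicts, best first, with "score" (0 to 1); they miss things now and then, are a little off and sometimes report something else, mostly with a low value. They report only what shows in the picture. A call takes as long as a camera call. They do not tell look-alikes from the thing itself.
- ctrl.cut_out(camera, label): "pixels" (384x512 bool, what is visible of it) and "rect" ([left, top, width, height] in pixels, round what is visible of it).
The state is a dict: "time": time; "joint_positions": joint angles; "qd": joint speeds; "joint_torque": joint torques, N m; "position": TCP position; "tool_rot": TCP orientation; "ft_force": force on the tool from outside, world axes, zero at the start; "torque": the same for the moment, N m; "grip_width": opening from 0.0 (shut) to 1.0 (fully open).
Only numpy, scipy, OpenCV 4.12 (cv2) and the standard library are available. Lean on these libraries where they do the work, as an engineer would, in place of code of your own. Each camera call takes 0.05 s, during which the arm holds its last target.

## Task

With the mallet, knock the sprung punch of the teal staking jig down to its stop while the yellow-handled plug gauge still sits fully home in the bronze bush, and set the mallet gently back down on the bench. Then check that the bore has not closed in: draw the plug gauge straight up by its handle until the whole red band on its plug shows above the bush, keep its lower end in the bore, do not force it sideways, and finish still holding it there, upright and steady, for a colleague to inspect. Leave everything else on the bench where it is.

Things in the scene. Friction and masses are not known exactly. Their poses are not given: they have to be found in the camera images.
- jig: Teal staking jig, fixed: base plate 170 x 120 x 12 mm, on it an aluminium housing 84 x 84 mm (top 57 mm above the bench) with an upright flanged bronze bush (flange 54 mm across), and a teal bracket 90 mm high guiding the punch. Origin: centre of the underside; x runs from bracket to bush, z up. Bore 20 mm along +x, punch 14 mm along -x, both at y = 0. Strap clamps at +y and -y reach 68 mm high.
- bore_mouth (a point): Centre of the bush's bore at its upper face, 57 mm above the bench; axes as the jig's. The bore is upright, 23 mm across and 42 mm deep.
- punch_cap (a point): Centre of the flat top of the punch's round steel cap (22 mm across, 12 mm thick), 116 mm above the bench when up; moves with the punch.
- punch (a joint): How far the sprung staking punch is down, m: 0 up, 0.0085 at its stop. The spring pushes back with about 4 N at the top of the stroke and 8 N at its stop; the punch springs up again when let go.
- gauge_grip (a point): Plug gauge, loose, about 0.26 kg: middle of its yellow round handle (18 mm across, 70 mm long, upright), 45 mm above the underside of the shoulder; z along the gauge, up. At the start it is 102 mm and the handle's top 132 mm above the bench.
- gauge_shoulder (a point): Centre of the underside of the gauge's steel shoulder (30 mm across, 5 mm thick, below the handle), which rests on the bush when fully home. Below it the steel plug, 22 mm across, 40 mm long, has 0.5 mm play all round in the bore; a red band runs round the plug 20 to 26 mm below the shoulder, so all of it shows once the gauge is drawn 26 mm; at 40 mm the plug leaves the bore.
- gauge: The same plug gauge; origin at the centre of the plug's lower end, z up along it.
- mallet_grip (a point): Soft-faced mallet, loose, about 0.34 kg, standing on one face on the bench: middle of its wooden handle's inner part (handle 18 mm wide, 22 mm high, level, axis 32 mm above the bench), 45 mm from the head's axis, 28 mm from the head's side. x points along the handle to the head, z up. The handle runs 105 mm the other way from this point.
- mallet: The same mallet: the head is an upright cylinder 34 mm across and 64 mm long with orange (lower) and white (upper) faces. Origin: centre of the lower face, the one to strike with; x points from the handle to the head, z up.
- spare_bush: Bystander: spare flanged bronze bush standing on its flange by the jig, 54 mm across, 40 mm high; origin under its centre.
- screwdriver: Bystander: screwdriver lying beside the jig; origin under its middle.
- oil_bottle: Bystander: white oil bottle, 40 mm across, 115 mm high; origin under its centre.
- pin_jar: Bystander: glass jar, 52 mm across, 55 mm high; origin under its centre.
- carton: Bystander: small cardboard carton, 75 x 55 x 42 mm; origin under its centre.
- marker: Bystander: orange marker pen lying on the bench, 130 mm long, 15 mm thick; origin under its middle.
There are look-alikes about, which are no part of the job. What is meant by the gauge is not black, and is the smaller of those in its own colour.

How it is judged:
On the way, in this order (a step that is already met when the one before it is completed fails the run):
1. the punch is driven down to its stop (within 1.5 mm) by the mallet, with the gauge fully home (value of joint punch above 0.007 m and contact force between mallet and punch above 1 N and z of gauge_shoulder in the frame of bore_mouth below 0.003 m), for 0.02 s.
2. the mallet stands or lies on the bench, let go (height (world z) of mallet_grip below 0.042 m and contact force between mallet and the fingers below 0.2 N and linear speed of mallet below 0.02 m/s), for 0.2 s.
3. the gauge is drawn up until its whole red band shows, held in the fingers (z of gauge_shoulder in the frame of bore_mouth between 0.025 and 0.0385 m and angle between gauge_shoulder's own z axis and vertical below 0.05 rad and contact force between the fingers and gauge above 3 N), for 0.2 s.
At the end, for the whole second after the job is handed in: The gauge is held by the fingers, at rest and upright (within 0.05 rad), drawn 25 to 38.5 mm out of the bush so that its whole red band shows and its lower end is still in the bore, pressing on the jig with less than 8 N; the mallet is on the bench, let go and at rest (all of step 2 and all of step 3 and horizontal distance between gauge_shoulder and bore_mouth below 0.005 m and contact force between gauge and jig below 8 N and linear speed of gauge below 0.01 m/s); the arm keeps its last pose, push and grip.
It fails at once if the gauge is drawn right out of the bore (z of gauge_shoulder in the frame of bore_mouth above 0.0415 m).
It fails at once if the gauge is forced against the bush with more than 40 N (contact force between gauge and jig above 40 N).
It fails at once if the mallet is dropped: let go and falling faster than 0.7 m/s (contact force between mallet and the fingers below 0.2 N and linear speed of mallet above 0.7 m/s).
It fails at once if a bystander is pushed more than 30 mm (distance of any of spare_bush, screwdriver, oil_bottle, pin_jar, carton, marker from where it was at the start of the episode above 0.03 m).
It also fails if it takes over 51 s, if anything falls off the work surface, if the arm or the gripper's body presses on something with over 40 N, if the wrist force passes 120 N, or if a joint passes its speed limit or range.

## Working session

There is one attempt and no reset: what is moved stays moved. The work goes in short steps, Python scripts to look and compute and a tool call to move; the robot and the scene stay as the last step left them, time stands still between calls to the robot, and variables do not carry over. Pictures are saved under pics/ and viewed, and the job is handed in when it is done.

Besides the shell and the picture viewer there is one more tool, called after "Request:" as a command line: name --argument value ..., lists and objects as JSON in quotes. step_arm: Moves the arm, as the interface text tells. Its arguments: {"type":"object","properties":{"plan":{"type":"array"},"squeeze":{"type":"number"}},"required":["plan"]}

```bash
mkdir -p pics; ls
python3 - <<'E'
from bench import ctrl
import cv2,json
s=ctrl.get_state();print({k:(v.tolist() if hasattr(v,'tolist') else v) for k,v in s.items()})
for n in('side','top'):
    im=ctrl.get_image(n);cv2.imwrite(f'pics/{n}0.png',im[:,:,::-1]);print(n,ctrl.calibration(n))
E
```

```text
pics
{'time': 0.0, 'joint_positions': [1.1870964540641353, 0.3218142392497515, -0.0701216609265934, 1.451687022220899, 0.022574628149218887, 1.370769694713754, -0.05691954045236776], 'qd': [0.00016814272323860765, 0.0005263061081609348, -0.0009930867953569715, -0.0013506548281596354, -0.001047616925577611, 1.71871168255366e-05, -0.001197724850503738], 'joint_torque': [0.000843800025904784, -49.12844181060791, -0.40336704812943935, -31.252917051315308, -0.06373979849740863, 0.043846514308825135, 0.00015225964489218313], 'position': [0.25156076783132364, -0.5987138964765463, 0.20416146372761412], 'tool_rot': [-3.0778374420833754, -0.6204504768353873, 0.000680594225456628], 'ft_force': [0.7718050588839592, -0.23740134436758484, 0.10650021690774594], 'torque': [0.027154097799045956, -0.02105082026329496, -0.046031107102931415], 'grip_width': 1.0031335527945289}
side {'fov_y': 43.955746338010826, 'cx': 260.25634020572045, 'cy': 187.65185548056303, 'k1': -0.014868583730905898, 'rvec': array([ 0.98662474, -2.44849038,  1.05961691]), 'tvec': array([0.4167101 , 0.32094364, 1.30456193])}
top {'fov_y': 53.140735275466476, 'cx': 255.28926039329494, 'cy': 188.99545328609162, 'k1': -0.0031416479142261718, 'rvec': array([ 2.17416269, -2.21825635,  0.07691237]), 'tvec': array([0.03944749, 0.57971293, 1.06901923])}
```

View pics/side0.png

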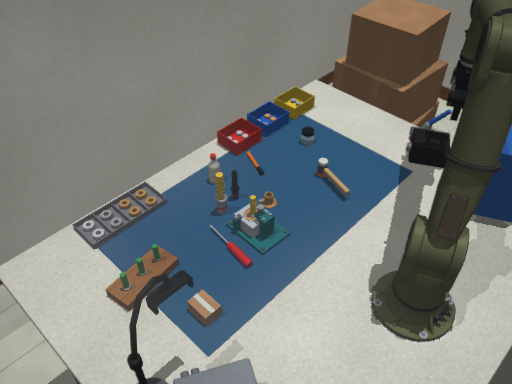

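View pics/top0.png

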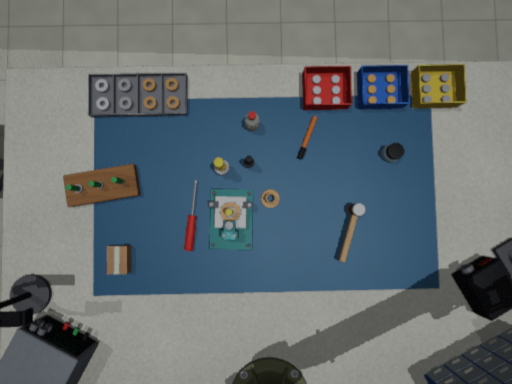

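```bash
cat > h.py <<'E'
import numpy as np, cv2
from bench import ctrl
from scipy.spatial.transform import Rotation as R
from scipy.optimize import least_squares
def cam(n):
    c=ctrl.calibration(n); f=192/np.tan(np.radians(c['fov_y'])/2)
    K=np.array([[f,0,c['cx']],[0,f,c['cy']],[0,0,1]])
    return K,np.array([c['k1'],0,0,0,0.]),np.array(c['rvec']),np.array(c['tvec'])
def proj(n,P):
    K,D,r,t=cam(n); return cv2.projectPoints(np.atleast_2d(np.asarray(P,float)),r,t,K,D)[0][:,0]
def ray(n,uv):
    K,D,r,t=cam(n); p=cv2.undistortPoints(np.array([[uv]],float),K,D)[0,0]
    Rm=cv2.Rodrigues(r)[0]; return -Rm.T@t, Rm.T@np.array([p[0],p[1],1])
def atz(n,uv,z):
    o,d=ray(n,uv); return o+d*(z-o[2])/d[2]
def crop(n,im,u0,v0,w,h,s,fn,pts=None):
    c=cv2.resize(im[v0:v0+h,u0:u0+w,::-1],None,fx=s,fy=s,interpolation=cv2.INTER_CUBIC)
    if pts is not None:
        for k,p in enumerate(proj(n,pts)):
            cv2.circle(c,tuple(int(x) for x in ((p-[u0,v0]+.5)*s)),2,(0,255,0) if k else (255,0,255),-1)
    cv2.imwrite('pics/'+fn,c)
E
python3 - <<'E'
from h import *
T=ctrl.get_image('top');S=ctrl.get_image('side')
np.save('T.npy',T);np.save('S.npy',S)
crop('top',T,190,140,100,120,5,'t1.png');crop('side',S,190,160,120,110,5,'s1.png')
crop('top',T,320,180,70,100,5,'t2.png');crop('side',S,300,145,70,60,8,'s2.png')
for n in('top','side'):
  for l in('mallet','jig','gauge','punch'):
    for d in ctrl.cut_out(n,l):
      m=d['pixels'];v,u=np.nonzero(m);print(n,l,round(d['score'],2),d['rect'],len(u),u.mean().round(1),v.mean().round(1))
      np.save(f'm_{n}_{l}_{d["rect"][0]}.npy',m)
E
```

```text
top mallet 0.69 [336.9, 202.6, 31.0, 58.2] 577 350.3 228.1
top jig 0.61 [207.9, 191.6, 44.7, 58.1] 2424 231.1 218.9
top jig 0.33 [297.7, 120.7, 20.8, 36.7] 244 306.7 138.9
top gauge 0.63 [245.6, 153.6, 10.5, 13.3] 92 249.1 160.7
top gauge 0.57 [218.9, 158.3, 9.0, 13.7] 163 221.1 165.0
top gauge 0.49 [224.7, 206.5, 14.9, 11.1] 102 230.5 211.0
top punch 0.53 [182.8, 184.8, 12.5, 66.8] 375 190.2 228.3
top punch 0.39 [224.3, 220.9, 10.1, 7.5] 56 228.7 224.5
side mallet 0.65 [316.8, 157.3, 32.3, 37.8] 365 330.4 175.3
side jig 0.59 [230.4, 199.6, 61.1, 52.8] 1712 258.1 227.5
side gauge 0.61 [250.2, 191.9, 6.6, 22.6] 74 252.3 206.1
side gauge 0.6 [230.0, 166.9, 8.8, 33.6] 172 234.6 184.6
side gauge 0.57 [217.8, 174.0, 11.2, 39.5] 340 220.7 192.5
side punch 0.47 [230.1, 198.9, 59.6, 54.9] 1709 258.2 228.1
side punch 0.43 [254.5, 202.7, 9.9, 8.2] 51 260.5 207.4
```

View pics/t1.png

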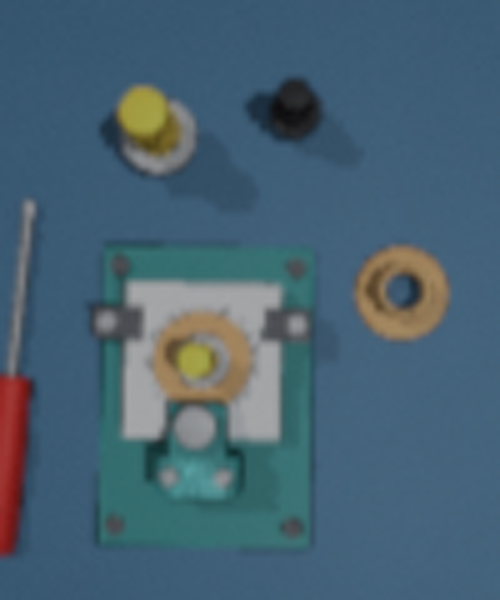

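View pics/s1.png

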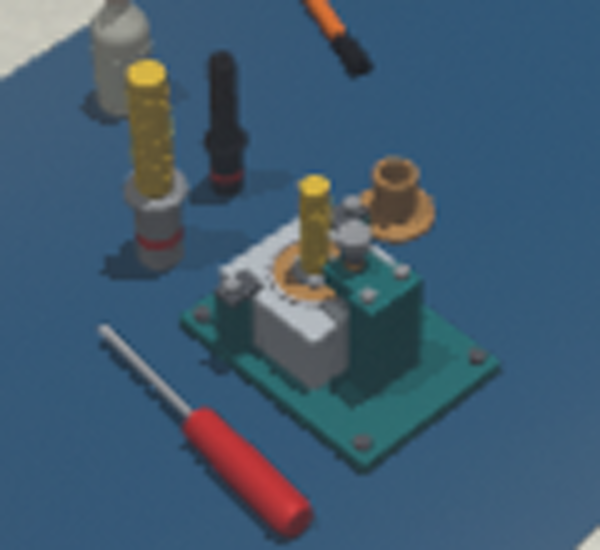

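View pics/t2.png

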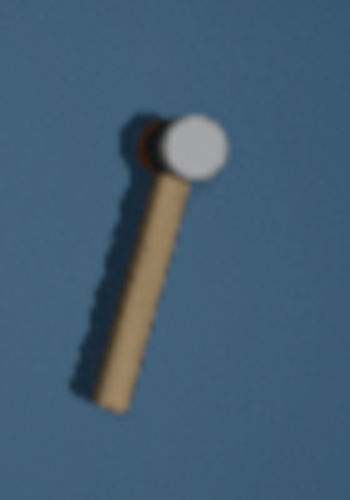

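View pics/s2.png

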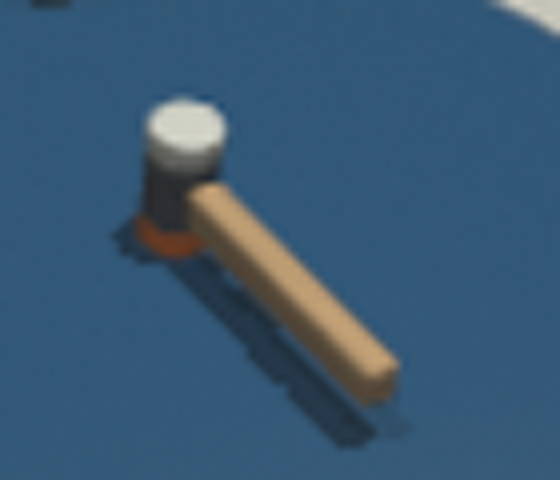

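Run:
```python
from h import *
def px(x,y,u0,v0,s): return np.array([u0+(x+.5)/s-.5, v0+(y+.5)/s-.5])
t1=lambda x,y:('top',px(x,y,190,140,5)); s1=lambda x,y:('side',px(x,y,190,160,5))
t2=lambda x,y:('top',px(x,y,320,180,5)); s2=lambda x,y:('side',px(x,y,300,145,8))
jig=[((.085,.06,.012),t1(105,243)),((.085,-.06,.012),t1(314,247)),((-.085,-.06,.012),t1(313,548)),((-.085,.06,.012),t1(98,545)),
((-.014,0,.116),t1(195,428)),((.02,0,.132),t1(196,361)),((-.014,0,.116),s1(355,232)),((.02,0,.132),s1(315,186)),
((.085,.06,.012),s1(181,322)),((-.085,.06,.012),s1(366,466)),((-.085,-.06,.012),s1(499,364))]
mal=[((0,0,.064),t2(195,147)),((-.15,.009,.043),t2(97,402)),((-.15,-.009,.043),t2(127,412)),((0,0,.064),s2(186,125)),((-.15,.009,.043),s2(366,378)),((-.15,-.009,.043),s2(398,364))]
for nm,L,x0 in(('jig',jig,(.5,.0,0)),('mal',mal,(.5,-.2,0))):
    def W(p,q): 
        c,s=np.cos(p[2]),np.sin(p[2]); return [p[0]+c*q[0]-s*q[1],p[1]+s*q[0]+c*q[1],q[2]]
    f=lambda p:np.concatenate([proj(n,W(p,q))[0]-uv for q,(n,uv) in L])
    r=least_squares(f,x0,loss='soft_l1',x_scale=[.01,.01,.01]); p=r.x
    print(nm,p,'res',f(p).reshape(-1,2).round(1).tolist())
    for q,(n,uv) in L: print(n,q,'at-z err mm',((atz(n,uv,q[2])-W(p,q))[:2]*1000).round(1))
    if nm=='jig': print('cap',W(p,(-.014,0,.116)),'bore',W(p,(.02,0,.057)))
    else: print('grip',W(p,(-.045,0,.032)))
```

```text
jig [ 0.49731906  0.09791872 -0.03129971] res [[-0.2, 0.5], [0.2, 0.1], [-0.2, 0.2], [0.1, 0.4], [0.2, -0.0], [-0.1, 0.0], [-0.3, 0.2], [-0.2, -0.1], [-0.8, -1.3], [-0.3, -0.0], [0.6, -0.7]]
top (0.085, 0.06, 0.012) at-z err mm [ 1.3 -0.7]
top (0.085, -0.06, 0.012) at-z err mm [0.4 0.7]
top (-0.085, -0.06, 0.012) at-z err mm [ 0.6 -0.7]
top (-0.085, 0.06, 0.012) at-z err mm [1.1 0.3]
top (-0.014, 0, 0.116) at-z err mm [-0.1  0.6]
top (0.02, 0, 0.132) at-z err mm [ 0.  -0.3]
side (-0.014, 0, 0.116) at-z err mm [ 0.1 -1.2]
side (0.02, 0, 0.132) at-z err mm [-0.8 -0. ]
side (0.085, 0.06, 0.012) at-z err mm [-5.9  2. ]
side (-0.085, 0.06, 0.012) at-z err mm [-0.6 -0.5]
side (-0.085, -0.06, 0.012) at-z err mm [-0.6  3.5]
cap [np.float64(0.48332591536146613), np.float64(0.09835684468222018), 0.116] bore [np.float64(0.5173092623033522), np.float64(0.09729282841006767), 0.057]
mal [ 0.51858358 -0.25075661 -0.31134546] res [[0.2, -0.3], [-0.3, 0.4], [0.0, 0.3], [-0.2, -0.0], [-0.3, -0.2], [0.2, -0.2]]
top (0, 0, 0.064) at-z err mm [-0.7  0.7]
top (-0.15, 0.009, 0.043) at-z err mm [ 1.1 -0.9]
top (-0.15, -0.009, 0.043) at-z err mm [ 0.8 -0. ]
side (0, 0, 0.064) at-z err mm [-0.8 -0.4]
side (-0.15, 0.009, 0.043) at-z err mm [-1.2  0.3]
side (-0.15, -0.009, 0.043) at-z err mm [-0.2  1.4]
grip [np.float64(0.47574707894769785), np.float64(-0.236971321753461), 0.032]
```

```bash
cat > p.py <<'E'
# usage: p.py 'x,y,z,yaw' ['x,y,z,yaw' ...]: relative rows from the commanded pose; stores last as commanded
import sys,json,os
from h import *
f='cmd.json'
if not os.path.exists(f):
    json.dump([[.252,-.599,.205],.398],open(f,'w'))
P,a=json.load(open(f)); P=np.array(P)
s=ctrl.get_state(); Rm=R.from_rotvec(s['tool_rot']).as_matrix()
print('t',round(s['time'],2),'meas',np.round(s['position'],4),'yaw',round(float(np.arctan2(Rm[1,0],Rm[0,0])),4),'zaxis',Rm[:,2].round(3),'cmd',P,a,'F',np.round(s['ft_force'],2),'M',np.round(s['torque'],2),'w',round(s['grip_width']*87,1))
for arg in sys.argv[1:]:
    v=np.array([float(x) for x in arg.split(',')]); d=v[:3]-P
    sh=np.round([d[:2]@[np.cos(a),np.sin(a)],d[:2]@[np.sin(a),-np.cos(a)],-d[2]],4); t=round(-(v[3]-a),3)
    print([[0,0,t],sh.tolist()])
    last=(P+np.array([sh[0]*np.cos(a)+sh[1]*np.sin(a),sh[0]*np.sin(a)-sh[1]*np.cos(a),-sh[2]]),a-t)
if len(sys.argv)>1: json.dump([last[0].tolist(),last[1]],open(f,'w'))
E
python3 p.py .4805,-.2385,.13,-.311
```

```text
t 0.6 meas [ 0.2518 -0.5993  0.2053] yaw 0.3978 zaxis [-0. -0. -1.] cmd [ 0.252 -0.599  0.205] 0.398 F [ 0.12 -0.54  1.45] M [-0.    0.02 -0.  ] w 87.1
[[0, 0, np.float64(0.709)], [0.3504, -0.2438, 0.075]]
```

Request:
step_arm --plan '[[[0,0,0.709],[0.3504,-0.2438,0.075],0],[[0,0,0.709],[0.3504,-0.2438,0.075],0],[[0,0,0.709],[0.3504,-0.2438,0.075],0],[[0,0,0.709],[0.3504,-0.2438,0.075],0],[[0,0,0.709],[0.3504,-0.2438,0.075],0],[[0,0,0.709],[0.3504,-0.2438,0.075],0],[[0,0,0.709],[0.3504,-0.2438,0.075],0],[[0,0,0.709],[0.3504,-0.2438,0.075],0],[[0,0,0.709],[0.3504,-0.2438,0.075],0],[[0,0,0.709],[0.3504,-0.2438,0.075],0]]' --squeeze 60

```text
time: 1.85
position: [0.4797, -0.2406, 0.1305]
tool_rot: [3.102, -0.491, 0.0]
ft_force: [-0.6, -0.6, 0.1]
grip_width: 0.999
```

```bash
python3 p.py
python3 - <<'E'
from h import *
T=ctrl.get_image('top');S=ctrl.get_image('side')
crop('top',T,300,160,100,110,5,'t3.png');crop('side',S,280,120,110,90,6,'s3.png')
E
```

```text
t 1.85 meas [ 0.4797 -0.2406  0.1305] yaw -0.314 zaxis [ 0.    -0.001 -1.   ] cmd [ 0.48052114 -0.23844946  0.13      ] -0.31099999999999994 F [-0.63 -0.63  0.09] M [0.04 0.06 0.04] w 87.0
```

View pics/t3.png

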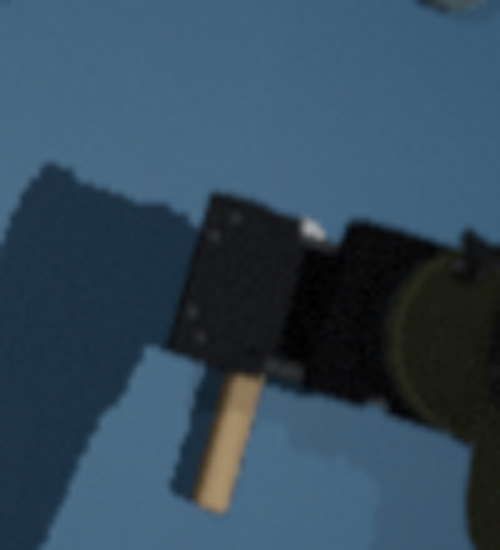

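View pics/s3.png

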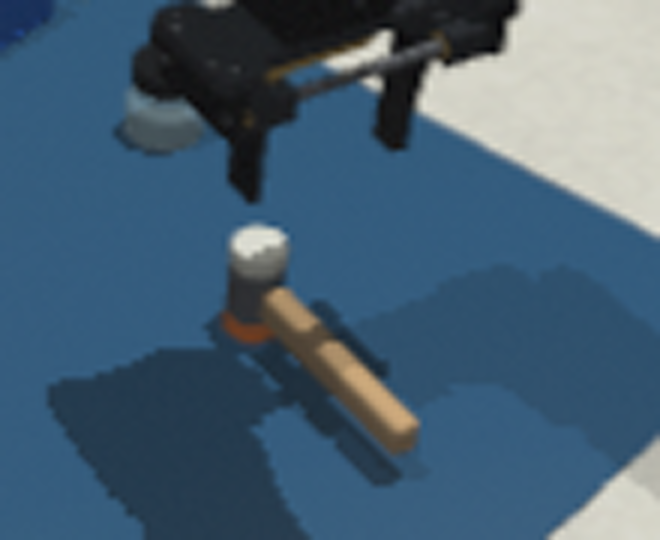

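```bash
python3 p.py .4805,-.2385,.027,-.311
```

```text
t 1.95 meas [ 0.4797 -0.2404  0.1304] yaw -0.314 zaxis [ 0.    -0.001 -1.   ] cmd [ 0.48052114 -0.23844946  0.13      ] -0.31099999999999994 F [-0.05  0.9   0.67] M [ 0.04  0.04 -0.07] w 87.0
[[0, 0, np.float64(0.0)], [-0.0, 0.0001, 0.103]]
```

The side view shows the open fingers straddling the mallet handle, with the pads just behind the head. I'll lower now and close.

Request:
step_arm --plan '[[[0,0,0],[0,0,0.05],0],[[0,0,0],[0,0,0.08],0],[[0,0,0],[0,0,0.103],0],[[0,0,0],[0,0,0.103],0],[[0,0,0],[0,0,0.103],0],[[0,0,0],[0,0,0.103],255],[[0,0,0],[0,0,0.103],255],[[0,0,0],[0,0,0.103],255],[[0,0,0],[0,0,0.103],255],[[0,0,0],[0,0,0.103],255]]' --squeeze 60

```text
time: 3.2
position: [0.4804, -0.2387, 0.0273]
tool_rot: [3.104, -0.487, -0.0]
ft_force: [0.2, -0.0, 0.3]
grip_width: 0.515
```

```bash
python3 p.py
python3 - <<'E'
from h import *
T=ctrl.get_image('top');S=ctrl.get_image('side')
crop('side',S,280,120,110,90,6,'s4.png')
E
```

```text
t 3.2 meas [ 0.4804 -0.2387  0.0273] yaw -0.311 zaxis [-0. -0. -1.] cmd [ 0.48049054 -0.23854467  0.027     ] -0.31099999999999994 F [ 0.18 -0.04  0.34] M [0.05 0.   0.01] w 44.8
```

View pics/s4.png

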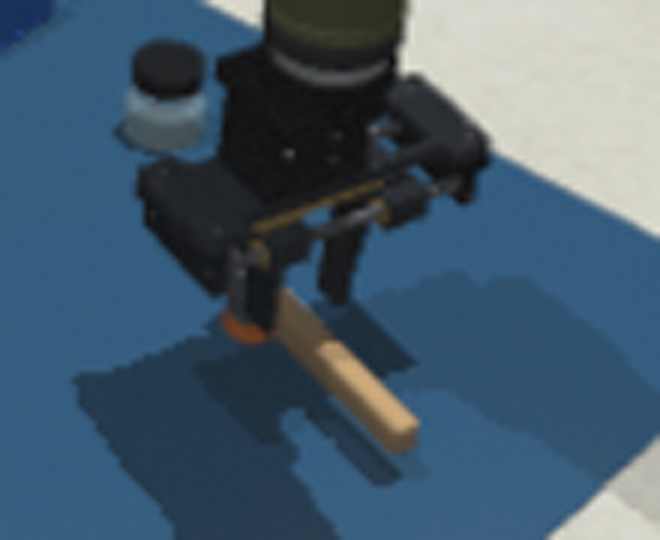

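Still closing, at about 45 mm. I'll hold to finish the close.

Request:
step_arm --plan '[[[0,0,0],[0,0,0],255],[[0,0,0],[0,0,0],255],[[0,0,0],[0,0,0],255],[[0,0,0],[0,0,0],255],[[0,0,0],[0,0,0],255],[[0,0,0],[0,0,0],255],[[0,0,0],[0,0,0],255],[[0,0,0],[0,0,0],255],[[0,0,0],[0,0,0],255],[[0,0,0],[0,0,0],255]]'

```text
time: 4.55
position: [0.4804, -0.2388, 0.0273]
tool_rot: [3.104, -0.487, 0.0]
ft_force: [-0.1, -0.1, -0.7]
grip_width: 0.004
```

```bash
python3 p.py .4805,-.2385,.19,-.311
```

```text
t 4.55 meas [ 0.4804 -0.2388  0.0273] yaw -0.3112 zaxis [-0. -0. -1.] cmd [ 0.48049054 -0.23854467  0.027     ] -0.31099999999999994 F [-0.14 -0.1  -0.69] M [0.06 0.08 0.07] w 0.3
[[0, 0, np.float64(0.0)], [-0.0, -0.0, -0.163]]
```

Run:
```python
import json;json.dump([[.4805,-.2385,.027],-.311],open('cmd.json','w'))
from h import *
T=ctrl.get_image('top');S=ctrl.get_image('side')
crop('side',S,280,120,110,90,6,'s5.png',[[.4804,-.2388,.0273],[.4804,-.2388,.0133]])
crop('top',T,300,160,100,110,5,'t5.png')
```

```text
(no output)
```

View pics/s5.png

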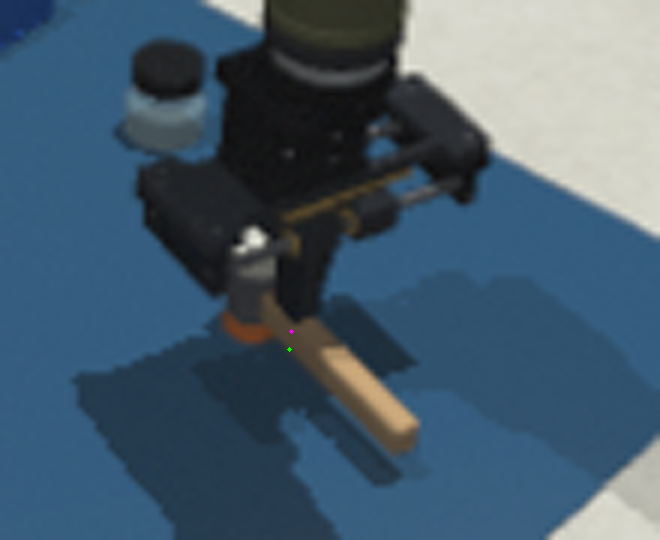

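View pics/t5.png

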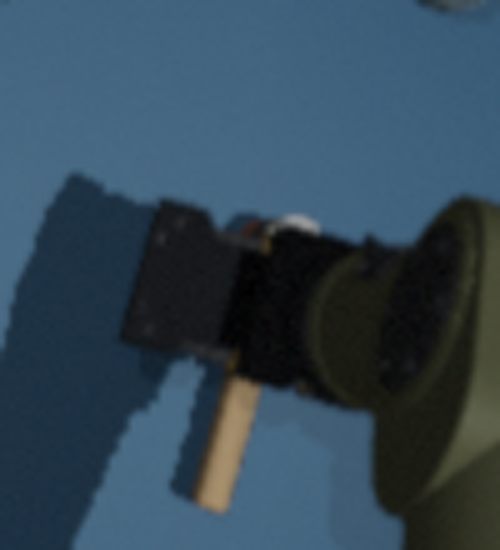

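```bash
python3 - <<'E'
from h import *
for n in('side','top'): print(n,ray(n,(256,192)))
a=-.314;y=np.array([np.sin(a),-np.cos(a),0]);x=np.array([np.cos(a),np.sin(a),0]);p=np.array([.4797,-.2406,.1305])
for dz in(0,.014):
  for s in(-.0435,-.0585,.0435,.0585):
    q=p+s*y-[0,0,dz]; print(dz,s,((proj('side',q)[0]-[280,120]+.5)*6).round(), ((proj('top',q)[0]-[300,160]+.5)*5).round())
# s5
a=-.311;x=np.array([np.cos(a),np.sin(a),0]);p=np.array([.4804,-.2388,.0273])
for q in (p,p-[0,0,.014],p+[0,0,.02],p+[0,0,.046]): print(((proj('side',q)[0]-[280,120]+.5)*6).round())
E
python3 - <<'E'
import cv2
a=cv2.imread('pics/s5.png')[180:400,180:420];cv2.imwrite('pics/s5z.png',cv2.resize(a,None,fx=2.5,fy=2.5))
a=cv2.imread('pics/s4.png')[180:400,180:420];cv2.imwrite('pics/s4z.png',cv2.resize(a,None,fx=2.5,fy=2.5))
E
```

```text
side (array([-0.20559513,  0.81635799,  1.12686478]), array([ 0.50682338, -0.51501241, -0.69141584]))
top (array([0.51596796, 0.03990849, 1.10118557]), array([ 0.05146514, -0.01284342, -0.99862459]))
0 -0.0435 [247. 215.] [234. 298.]
0 -0.0585 [224. 223.] [205. 289.]
0 0.0435 [377. 169.] [399. 347.]
0 0.0585 [399. 161.] [427. 356.]
0.014 -0.0435 [245. 235.] [227. 297.]
0.014 -0.0585 [222. 243.] [199. 289.]
0.014 0.0435 [374. 188.] [390. 346.]
0.014 0.0585 [396. 180.] [418. 355.]
[292. 331.]
[289. 349.]
[295. 305.]
[300. 271.]
```

View pics/s5z.png

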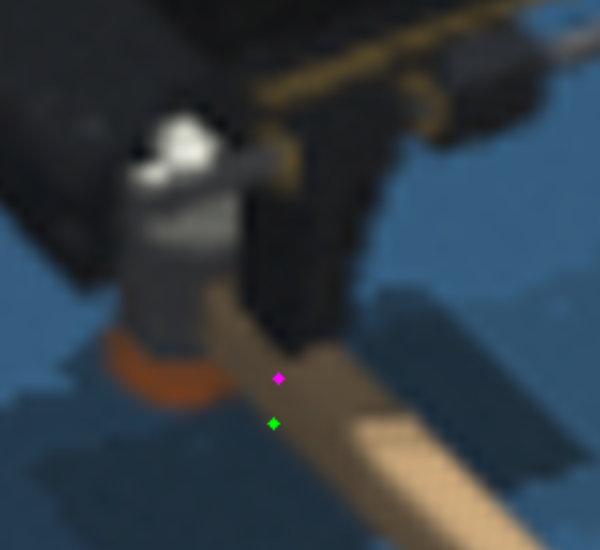

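View pics/s4z.png

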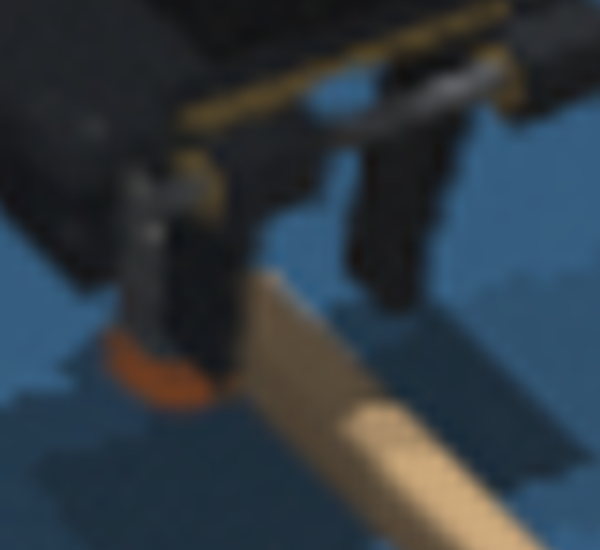

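The side view shows the fingers shut just above the handle, without touching it. The fingertips seem to be about 28 mm higher than the stated tool frame implies. I'll reopen, lower in stages, and check the force and pictures as I go.

Request:
step_arm --plan '[[[0,0,0],[0,0,0],90],[[0,0,0],[0,0,0],90],[[0,0,0],[0,0,0],90],[[0,0,0],[0,0,0],90],[[0,0,0],[0,0,0],90],[[0,0,0],[0,0,0],90],[[0,0,0],[0,0,0.005],90],[[0,0,0],[0,0,0.01],90],[[0,0,0],[0,0,0.015],90],[[0,0,0],[0,0,0.015],90]]' --squeeze 60

```text
time: 5.9
position: [0.4799, -0.2385, 0.0116]
tool_rot: [-3.103, 0.487, 0.002]
ft_force: [-0.1, 0.7, -0.3]
grip_width: 0.645
```

```bash
python3 p.py .4805,-.2385,.012,-.311
python3 - <<'E'
from h import *
S=ctrl.get_image('side')
crop('side',S,300,140,60,50,12,'s6.png')
E
```

```text
t 5.9 meas [ 0.4799 -0.2385  0.0116] yaw -0.3111 zaxis [-0.001  0.001 -1.   ] cmd [ 0.4805 -0.2385  0.027 ] -0.311 F [-0.08  0.72 -0.34] M [0.06 0.05 0.03] w 56.1
[[0, 0, np.float64(-0.0)], [0.0, 0.0, 0.015]]
```

View pics/s6.png

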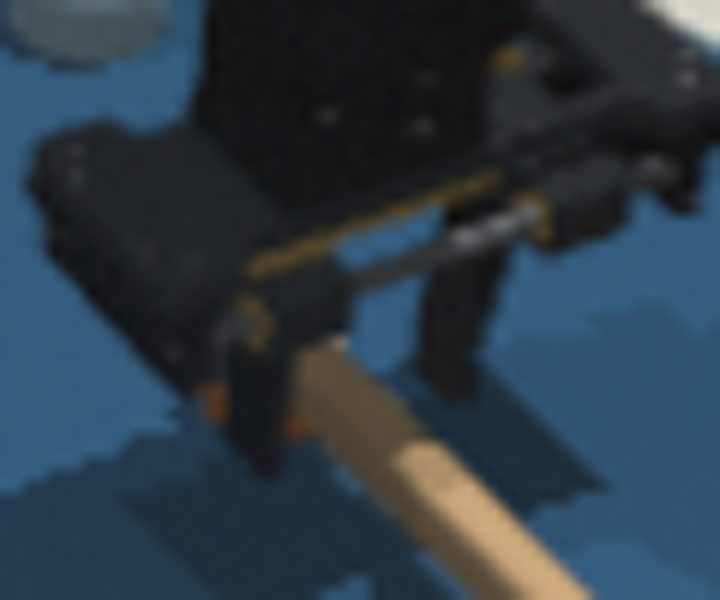

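Run:
```python
from h import *
a=-.311;y=np.array([np.sin(a),-np.cos(a),0]);x=np.array([np.cos(a),np.sin(a),0]);p=np.array([.4799,-.2385,0])
for z in(-.002,.01,.02,.03,.04):
  for s in(-1,1):
    print(z,s,[(((proj('side',p+s*w*y-.0*x+[0,0,z])[0]-[300,140]+.5)*12).round()).tolist() for w in(.028,.038)])
```

```text
-0.002 -1 [[254.0, 529.0], [226.0, 540.0]]
-0.002 1 [[413.0, 468.0], [441.0, 458.0]]
0.01 -1 [[258.0, 499.0], [229.0, 510.0]]
0.01 1 [[417.0, 438.0], [445.0, 427.0]]
0.02 -1 [[261.0, 473.0], [232.0, 485.0]]
0.02 1 [[421.0, 413.0], [449.0, 402.0]]
0.03 -1 [[264.0, 448.0], [235.0, 459.0]]
0.03 1 [[425.0, 387.0], [453.0, 376.0]]
0.04 -1 [[267.0, 422.0], [238.0, 433.0]]
0.04 1 [[428.0, 361.0], [457.0, 350.0]]
```

The tips are at z ≈ 0.022 and clearly straddle the handle. I'll go down 9 mm more, then close.

Request:
step_arm --plan '[[[0,0,0],[0,0,0.005],90],[[0,0,0],[0,0,0.009],90],[[0,0,0],[0,0,0.009],255],[[0,0,0],[0,0,0.009],255],[[0,0,0],[0,0,0.009],255],[[0,0,0],[0,0,0.009],255],[[0,0,0],[0,0,0.009],255],[[0,0,0],[0,0,0.009],255],[[0,0,0],[0,0,0.009],255],[[0,0,0],[0,0,0.009],255]]' --squeeze 60

```text
time: 7.2
position: [0.4804, -0.2388, 0.0033]
tool_rot: [3.104, -0.487, 0.0]
ft_force: [-0.5, 0.2, 2.0]
grip_width: 0.202
```

```bash
python3 p.py .4805,-.2385,.003,-.311
python3 - <<'E'
from h import *
S=ctrl.get_image('side')
crop('side',S,300,140,60,50,12,'s7.png')
E
```

```text
t 7.2 meas [ 0.4804 -0.2388  0.0033] yaw -0.3112 zaxis [ 0. -0. -1.] cmd [ 0.4805 -0.2385  0.012 ] -0.311 F [-0.53  0.21  2.01] M [0.04 0.07 0.02] w 17.6
[[0, 0, np.float64(-0.0)], [0.0, 0.0, 0.009]]
```

View pics/s7.png

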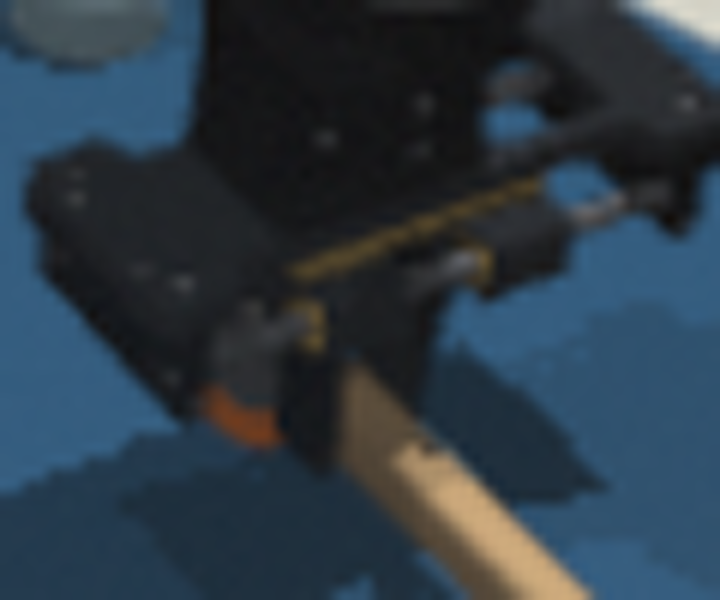

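```bash
python3 p.py .4805,-.2385,.163,-.311 .472,-.13,.163,.1
```

```text
t 7.25 meas [ 0.4804 -0.2389  0.0033] yaw -0.3112 zaxis [ 0. -0. -1.] cmd [ 0.4805 -0.2385  0.003 ] -0.311 F [-0.39 -0.21  1.71] M [0.   0.03 0.01] w 17.8
[[0, 0, np.float64(-0.0)], [0.0, 0.0, -0.16]]
[[0, 0, np.float64(-0.411)], [-0.0413, -0.1007, -0.16]]
```

Request:
step_arm --plan '[[[0,0,0],[0,0,-0.02],255],[[0,0,0],[0,0,-0.06],255],[[0,0,0],[0,0,-0.1],255],[[0,0,0],[0,0,-0.14],255],[[0,0,0],[0,0,-0.16],255],[[0,0,-0.1],[-0.01,-0.025,-0.16],255],[[0,0,-0.2],[-0.02,-0.05,-0.16],255],[[0,0,-0.3],[-0.03,-0.075,-0.16],255],[[0,0,-0.411],[-0.0413,-0.1007,-0.16],255],[[0,0,-0.411],[-0.0413,-0.1007,-0.16],255]]'

```text
time: 8.5
position: [0.4711, -0.1273, 0.1624]
tool_rot: [-3.136, -0.164, 0.003]
ft_force: [-0.3, -0.7, -3.2]
grip_width: 0.2
```

```bash
python3 p.py .4554,.0672,.163,.9
```

```text
t 8.5 meas [ 0.4711 -0.1273  0.1624] yaw 0.1045 zaxis [-0.002  0.001 -1.   ] cmd [ 0.47199653 -0.12999253  0.163     ] 0.09999999999999998 F [-0.32 -0.74 -3.19] M [-0.04  0.16  0.02] w 17.4
[[0, 0, np.float64(-0.8)], [0.0032, -0.1979, -0.0]]
```

Weight is −3.2 N, which matches a lifted mallet. On to the hover above the punch.

Request:
step_arm --plan '[[[0,0,-0.1],[0.0004,-0.025,0],255],[[0,0,-0.2],[0.0008,-0.05,0],255],[[0,0,-0.3],[0.0012,-0.075,0],255],[[0,0,-0.4],[0.0016,-0.1,0],255],[[0,0,-0.5],[0.002,-0.125,0],255],[[0,0,-0.6],[0.0024,-0.15,0],255],[[0,0,-0.7],[0.0028,-0.175,0],255],[[0,0,-0.8],[0.0032,-0.1979,0],255],[[0,0,-0.8],[0.0032,-0.1979,0],255],[[0,0,-0.8],[0.0032,-0.1979,0],255]]'

```text
time: 9.75
position: [0.4553, 0.0655, 0.1628]
tool_rot: [2.83, 1.362, -0.002]
ft_force: [-0.6, -0.6, -3.9]
grip_width: 0.199
```

```bash
python3 p.py
python3 - <<'E'
from h import *
S=ctrl.get_image('side');T=ctrl.get_image('top')
crop('side',S,210,140,100,90,7,'s8.png');crop('top',T,180,160,120,110,5,'t8.png')
for n in('side','top'):
    for d in ctrl.cut_out(n,'mallet'): print(n,d['score'],d['rect'])
E
```

```text
t 9.75 meas [0.4553 0.0655 0.1628] yaw 0.897 zaxis [-0.001 -0.001 -1.   ] cmd [0.45542351 0.06723826 0.163     ] 0.9 F [-0.61 -0.56 -3.87] M [-0.11  0.01 -0.04] w 17.4
side 0.91 [253.9, 175.0, 58.1, 24.7]
top 0.49 [218.4, 217.6, 64.4, 49.1]
```

View pics/s8.png

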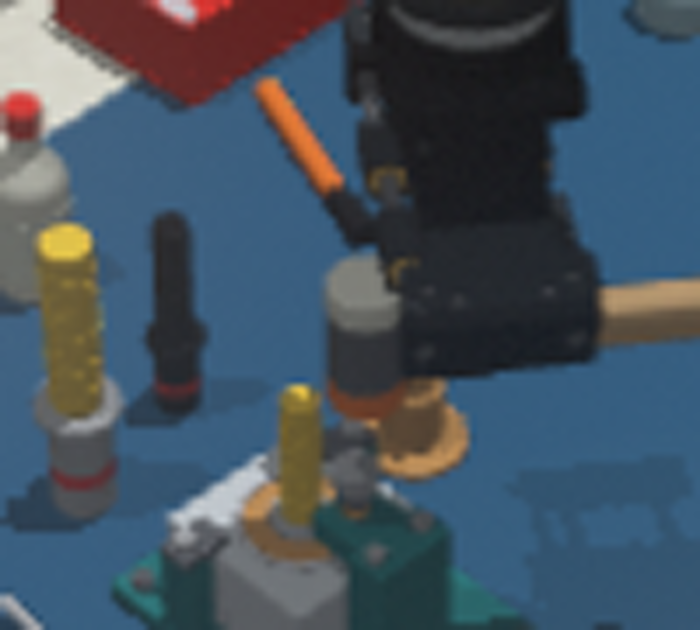

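View pics/t8.png

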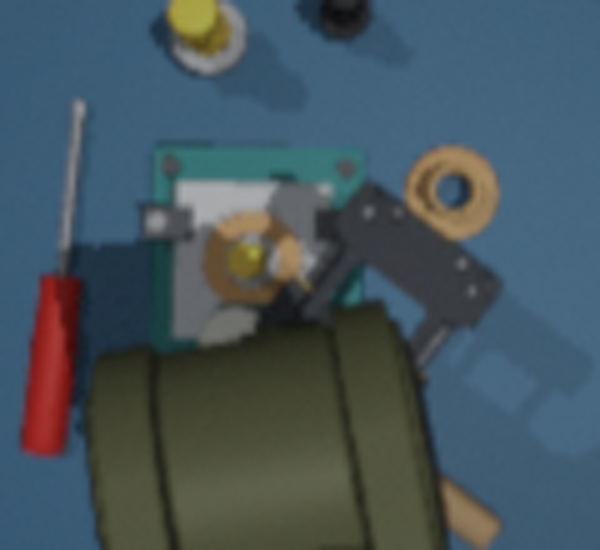

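Run:
```python
from h import *
h=np.array([.455423,.0672,0])+.04*np.array([np.cos(.9),np.sin(.9),0])
m=np.array([.4553,.0655,0])+.04*np.array([np.cos(.897),np.sin(.897),0])
print(h,m)
for b in(h,m):
  for z in(.160,.224):
    th=np.linspace(0,2*np.pi,60)
    q=np.c_[b[0]+.017*np.cos(th),b[1]+.017*np.sin(th),0*th+z]
    e=(proj('side',q)-[210,140]+.5)*7; et=(proj('top',q)-[180,160]+.5)*5
    print(z,'side u',e[:,0].min().round(),e[:,0].max().round(),'v',e[:,1].min().round(),e[:,1].max().round(),'top',et[:,0].min().round(),et[:,0].max().round(),et[:,1].min().round(),et[:,1].max().round())
```

```text
[0.4802874  0.09853308 0.        ] [0.48025829 0.09675834 0.        ]
0.16 side u 320.0 402.0 v 368.0 425.0 top 206.0 276.0 303.0 373.0
0.224 side u 319.0 403.0 v 255.0 312.0 top 195.0 270.0 306.0 381.0
0.16 side u 323.0 405.0 v 366.0 423.0 top 210.0 280.0 303.0 373.0
0.224 side u 322.0 406.0 v 253.0 309.0 top 199.0 274.0 306.0 381.0
```

Request:
step_arm --plan '[[[0,0,0],[0,0,0.02],255],[[0,0,0],[0,0,0.04],255],[[0,0,0],[0,0,0.043],255],[[0,0,0],[0,0,0.043],255],[[0,0,0],[0,0,0.046],255],[[0,0,0],[0,0,0.049],255],[[0,0,0],[0,0,0.051],255],[[0,0,0],[0,0,0.053],255],[[0,0,0],[0,0,0.0545],255],[[0,0,0],[0,0,0.0545],255]]'

```text
time: 11.2
position: [0.4563, 0.0668, 0.1104]
tool_rot: [2.828, 1.365, 0.002]
ft_force: [-3.5, -1.5, 13.0]
grip_width: 0.201
```

```bash
python3 p.py .45542,.06724,.1085,.9
python3 - <<'E'
from h import *
S=ctrl.get_image('side')
crop('side',S,210,140,100,90,7,'s9.png')
E
```

```text
t 11.2 meas [0.4563 0.0668 0.1104] yaw 0.8995 zaxis [ 0.002 -0.001 -1.   ] cmd [0.45542351 0.06723826 0.163     ] 0.9 F [-3.46 -1.48 12.95] M [-0.23  0.62  0.08] w 17.5
[[0, 0, np.float64(-0.0)], [-0.0, -0.0, 0.0545]]
```

View pics/s9.png

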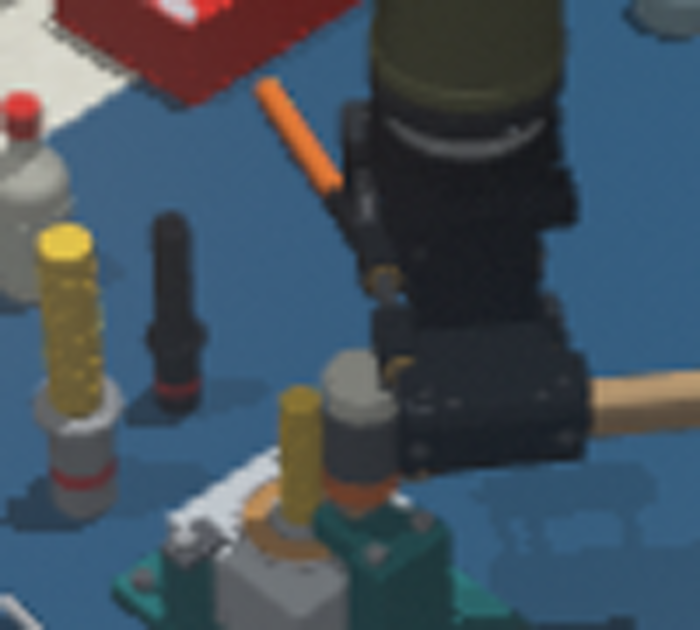

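The force is about 16 N beyond the mallet's weight and the face height is 0.107. That puts the punch on its stop, and the gauge is still home. Raising and returning the mallet now.

```bash
python3 p.py .45542,.06724,.163,.9 .472,-.13,.163,.1
```

```text
t 11.25 meas [0.4562 0.0668 0.1104] yaw 0.8996 zaxis [ 0.002 -0.001 -1.   ] cmd [0.45542351 0.06723826 0.1085    ] 0.9 F [-3.99 -2.43 12.74] M [-0.19  0.66  0.1 ] w 17.4
[[0, 0, np.float64(-0.0)], [-0.0, -0.0, -0.0545]]
[[0, 0, np.float64(0.8)], [-0.1442, 0.1356, -0.0545]]
```

Request:
step_arm --plan '[[[0,0,0],[0,0,-0.015],255],[[0,0,0],[0,0,-0.04],255],[[0,0,0],[0,0,-0.0545],255],[[0,0,0.14],[-0.024,0.0226,-0.0545],255],[[0,0,0.28],[-0.048,0.0452,-0.0545],255],[[0,0,0.42],[-0.072,0.0678,-0.0545],255],[[0,0,0.56],[-0.096,0.0904,-0.0545],255],[[0,0,0.7],[-0.12,0.113,-0.0545],255],[[0,0,0.8],[-0.1442,0.1356,-0.0545],255],[[0,0,0.8],[-0.1442,0.1356,-0.0545],255]]'

```text
time: 12.5
position: [0.4708, -0.1333, 0.1624]
tool_rot: [-3.138, -0.148, 0.003]
ft_force: [-0.2, 0.7, -3.4]
grip_width: 0.202
```

```bash
python3 p.py .4805,-.2385,.163,-.311 .4805,-.2385,.05,-.311
```

```text
t 12.5 meas [ 0.4708 -0.1333  0.1624] yaw 0.0944 zaxis [-0.002  0.    -1.   ] cmd [ 0.47200648 -0.13000779  0.163     ] 0.09999999999999998 F [-0.16  0.66 -3.43] M [0.08 0.16 0.03] w 17.6
[[0, 0, np.float64(0.411)], [-0.0024, 0.1088, -0.0]]
[[0, 0, np.float64(0.411)], [-0.0024, 0.1088, 0.113]]
```

Request:
step_arm --plan '[[[0,0,0.1],[-0.0006,0.027,0],255],[[0,0,0.2],[-0.0012,0.054,0],255],[[0,0,0.3],[-0.0018,0.08,0],255],[[0,0,0.411],[-0.0024,0.1088,0],255],[[0,0,0.411],[-0.0024,0.1088,0.03],255],[[0,0,0.411],[-0.0024,0.1088,0.06],255],[[0,0,0.411],[-0.0024,0.1088,0.09],255],[[0,0,0.411],[-0.0024,0.1088,0.113],255],[[0,0,0.411],[-0.0024,0.1088,0.113],255],[[0,0,0.411],[-0.0024,0.1088,0.113],255]]'

```text
time: 13.75
position: [0.4811, -0.2384, 0.051]
tool_rot: [-3.104, 0.485, -0.002]
ft_force: [0.4, 0.1, -2.9]
grip_width: 0.198
```

```bash
python3 p.py
python3 - <<'E'
from h import *
S=ctrl.get_image('side')
crop('side',S,300,110,70,80,7,'s10.png')
crop('side',S,210,160,90,80,7,'s10b.png')
E
```

```text
t 13.75 meas [ 0.4811 -0.2384  0.051 ] yaw -0.3103 zaxis [ 0.001 -0.    -1.   ] cmd [ 0.48048035 -0.23850384  0.05      ] -0.311 F [ 0.4   0.08 -2.88] M [ 0.09  0.07 -0.05] w 17.2
```

View pics/s10.png

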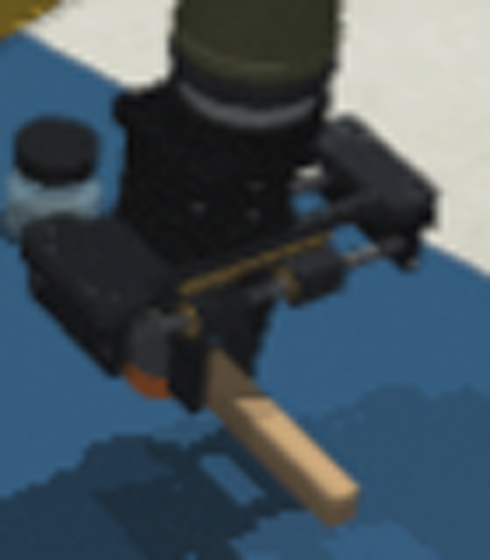

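View pics/s10b.png

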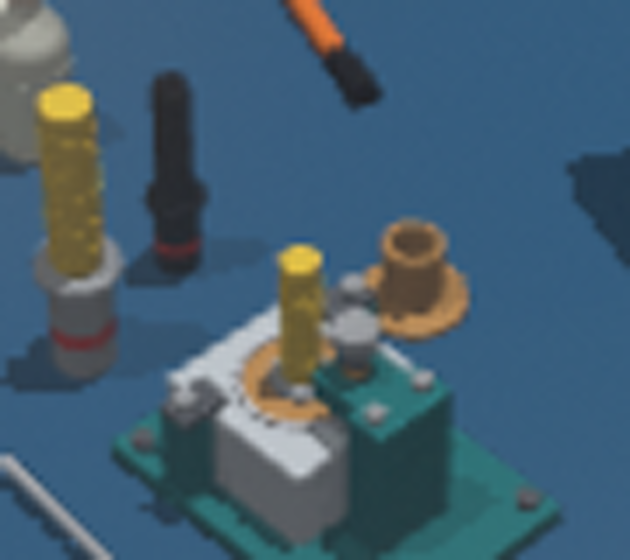

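The gauge still sits home and the jig is undisturbed. Setting the mallet down gently.

Request:
step_arm --plan '[[[0,0,0],[0,0,0.015],255],[[0,0,0],[0,0,0.03],255],[[0,0,0],[0,0,0.04],255],[[0,0,0],[0,0,0.044],255],[[0,0,0],[0,0,0.0465],255],[[0,0,0],[0,0,0.0475],255],[[0,0,0],[0,0,0.0475],255],[[0,0,0],[0,0,0.0475],225],[[0,0,0],[0,0,0.0475],200],[[0,0,0],[0,0,0.0475],120]]'

```text
time: 15.05
position: [0.4813, -0.2393, 0.0031]
tool_rot: [3.103, -0.487, 0.003]
ft_force: [0.1, -0.4, -0.4]
grip_width: 0.267
```

```bash
python3 p.py .4805,-.2385,.0025,-.311
python3 - <<'E'
from h import *
S=ctrl.get_image('side')
crop('side',S,300,110,70,80,7,'s11.png')
E
```

```text
t 15.05 meas [ 0.4813 -0.2393  0.0031] yaw -0.3112 zaxis [ 0.002 -0.001 -1.   ] cmd [ 0.48048035 -0.23850384  0.05      ] -0.311 F [ 0.11 -0.44 -0.4 ] M [0.01 0.03 0.02] w 23.2
[[0, 0, np.float64(-0.0)], [0.0, -0.0, 0.0475]]
```

View pics/s11.png

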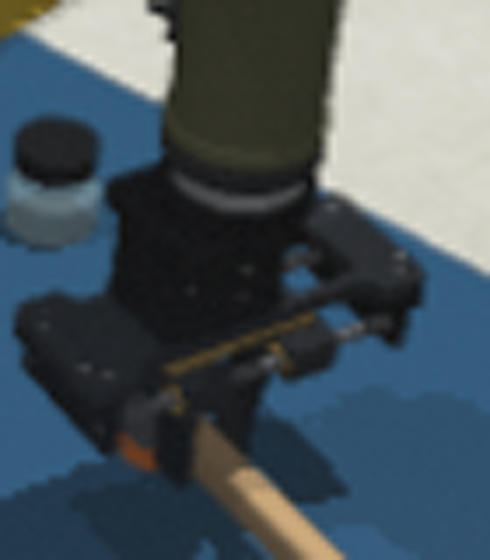

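Request:
step_arm --plan '[[[0,0,0],[0,0,0],100],[[0,0,0],[0,0,0],100],[[0,0,0],[0,0,0],100],[[0,0,0],[0,0,0],100],[[0,0,0],[0,0,-0.03],100],[[0,0,0],[0,0,-0.07],100],[[0,0,0],[0,0,-0.12],100],[[0,0,0],[0,0,-0.17],100],[[0,0,0],[0,0,-0.2],100],[[0,0,0],[0,0,-0.2],100]]'

```text
time: 16.35
position: [0.482, -0.2395, 0.2057]
tool_rot: [3.102, -0.487, 0.009]
ft_force: [0.3, 0.5, 0.1]
grip_width: 0.607
```

```bash
python3 p.py .4805,-.2385,.2025,-.311
python3 - <<'E'
from h import *
S=ctrl.get_image('side')
crop('side',S,290,110,80,90,6,'s12.png')
E
```

```text
t 16.35 meas [ 0.482  -0.2395  0.2057] yaw -0.3112 zaxis [ 0.005 -0.003 -1.   ] cmd [ 0.48048035 -0.23850384  0.0025    ] -0.311 F [0.28 0.51 0.07] M [ 0.04  0.06 -0.  ] w 52.8
[[0, 0, np.float64(-0.0)], [0.0, -0.0, -0.2]]
```

View pics/s12.png

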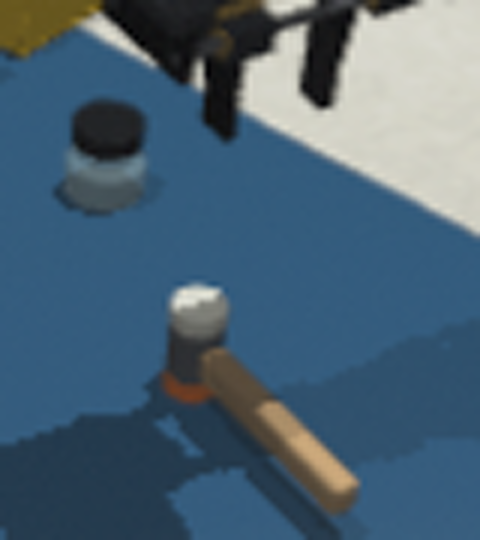

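```bash
python3 - <<'E'
from h import *
# side tips centre estimates, bottoms
a=-.311;y=np.array([np.sin(a),-np.cos(a),0]);x=np.array([np.cos(a),np.sin(a),0])
p=np.array([.482,-.2395,.2057]);w=.0264
for z in(-.014,0,.012,.02):
  for s in(-1,1):
    q=[p+s*(w+t)*y+k*x+[0,0,z] for t in(0,.013) for k in(-.0095,.0095)]
    print(z,s,((proj('side',q)-[290,110]+.5)*6).round().tolist())
s=ctrl.get_state();print(s['joint_positions'])
E
python3 - <<'E'
import cv2
a=cv2.imread('pics/s12.png')[0:180,160:400];cv2.imwrite('pics/s12z.png',cv2.resize(a,None,fx=3,fy=3))
E
```

```text
-0.014 -1 [[229.0, 186.0], [209.0, 167.0], [209.0, 193.0], [189.0, 174.0]]
-0.014 1 [[310.0, 158.0], [290.0, 139.0], [330.0, 151.0], [310.0, 132.0]]
0 -1 [[232.0, 165.0], [212.0, 146.0], [212.0, 172.0], [192.0, 153.0]]
0 1 [[313.0, 137.0], [293.0, 118.0], [333.0, 130.0], [313.0, 111.0]]
0.012 -1 [[234.0, 147.0], [214.0, 128.0], [214.0, 154.0], [194.0, 135.0]]
0.012 1 [[316.0, 119.0], [295.0, 100.0], [336.0, 112.0], [315.0, 93.0]]
0.02 -1 [[236.0, 134.0], [215.0, 116.0], [215.0, 141.0], [195.0, 122.0]]
0.02 1 [[318.0, 106.0], [297.0, 88.0], [338.0, 100.0], [317.0, 81.0]]
[ 0.69457526  0.09420211 -0.30067646  1.72777184  0.02919087  1.32188593
 -1.49408657]
```

View pics/s12z.png

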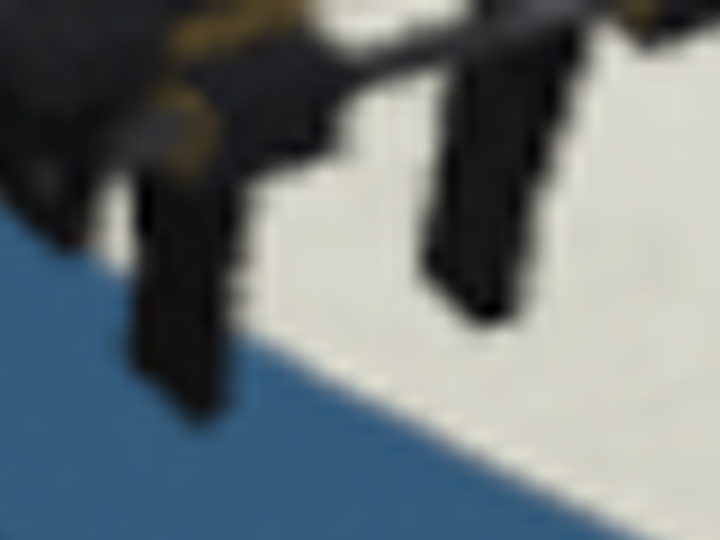

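```bash
python3 p.py .5173,.0973,.2025,-.03 .5173,.0973,.15,-.03
```

```text
t 16.4 meas [ 0.4808 -0.239   0.2036] yaw -0.3113 zaxis [ 0.002 -0.001 -1.   ] cmd [ 0.48048035 -0.23850384  0.2025    ] -0.311 F [ 0.12  1.03 -0.88] M [ 0.07 -0.    0.02] w 53.0
[[0, 0, np.float64(-0.281)], [-0.0677, -0.331, -0.0]]
[[0, 0, np.float64(-0.281)], [-0.0677, -0.331, 0.0525]]
```

Request:
step_arm --plan '[[[0,0,-0.04],[-0.0085,-0.041,0],100],[[0,0,-0.08],[-0.017,-0.083,0],100],[[0,0,-0.12],[-0.0255,-0.124,0],100],[[0,0,-0.16],[-0.034,-0.166,0],100],[[0,0,-0.2],[-0.0425,-0.207,0],100],[[0,0,-0.24],[-0.051,-0.249,0],100],[[0,0,-0.281],[-0.0595,-0.29,0],100],[[0,0,-0.281],[-0.0677,-0.331,0],100],[[0,0,-0.281],[-0.0677,-0.331,0.03],100],[[0,0,-0.281],[-0.0677,-0.331,0.0525],100]]'

```text
time: 17.65
position: [0.5151, 0.0989, 0.1475]
tool_rot: [3.141, -0.042, -0.006]
ft_force: [-0.3, -0.3, 1.0]
grip_width: 0.607
```

```bash
python3 p.py
python3 - <<'E'
from h import *
S=ctrl.get_image('side')
S=ctrl.get_image('side');T=ctrl.get_image('top')
s=ctrl.get_state();a=-.03;y=np.array([np.sin(a),-np.cos(a),0]);x=np.array([np.cos(a),np.sin(a),0]);p=np.array(s['position']);print(p)
w=s['grip_width']*.087/2
q=[p+sg*(w+t)*y+k*x+[0,0,.018] for sg in(-1,1) for t in(0,.0065) for k in(-.0095,.0095)]
crop('side',S,200,130,110,90,7,'s13a.png',q);crop('side',S,200,130,110,90,7,'s13.png');crop('top',T,180,160,120,110,5,'t13.png')
E
```

```text
t 17.65 meas [0.5151 0.0989 0.1475] yaw -0.0265 zaxis [-0.004 -0.    -1.   ] cmd [0.51731763 0.09733437 0.15      ] -0.02999999999999997 F [-0.3  -0.31  0.95] M [ 0.01  0.02 -0.03] w 52.8
[0.51497283 0.09779883 0.14801543]
```

View pics/s13a.png

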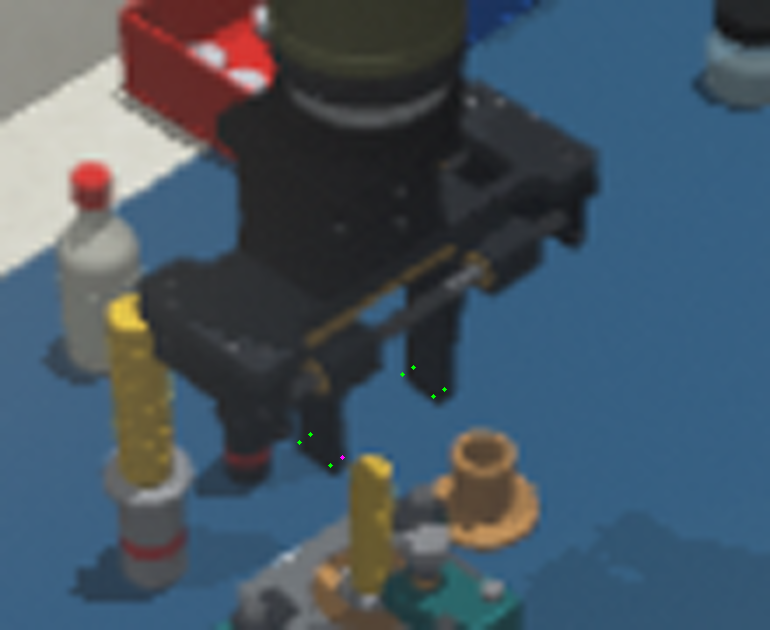

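View pics/s13.png

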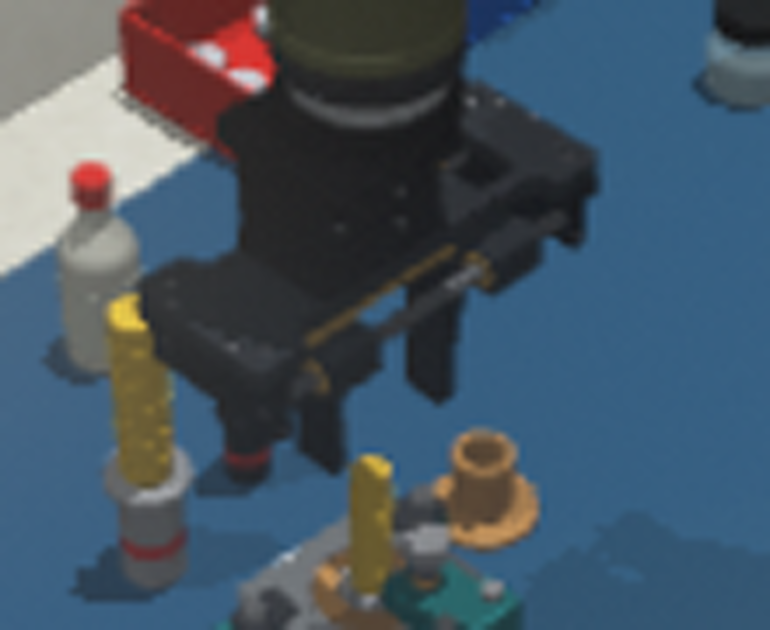

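View pics/t13.png

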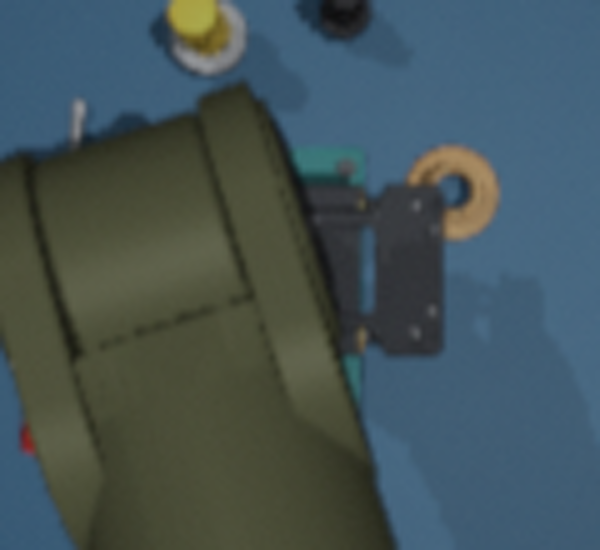

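The predicted and seen fingertips agree to about 1 mm with tips at TCP + 17 mm, and the fingers straddle the gauge handle. Lowering around it.

Request:
step_arm --plan '[[[0,0,0],[0,0,0],100],[[0,0,0],[0,0,0.01],100],[[0,0,0],[0,0,0.02],100],[[0,0,0],[0,0,0.03],100],[[0,0,0],[0,0,0.04],100],[[0,0,0],[0,0,0.05],100],[[0,0,0],[0,0,0.06],100],[[0,0,0],[0,0,0.07],130],[[0,0,0],[0,0,0.08],160],[[0,0,0],[0,0,0.08],175]]' --squeeze 10

```text
time: 19.05
position: [0.5165, 0.097, 0.0692]
tool_rot: [3.141, -0.047, -0.003]
ft_force: [0.2, 0.4, 0.4]
grip_width: 0.368
```

```bash
python3 p.py .5173,.0973,.07,-.03
python3 - <<'E'
from h import *
S=ctrl.get_image('side')
s=ctrl.get_state();a=-.03;y=np.array([np.sin(a),-np.cos(a),0]);x=np.array([np.cos(a),np.sin(a),0]);p=np.array(s['position']);print(p)
w=s['grip_width']*.087/2
q=[p+sg*(w+t)*y+k*x+[0,0,.0165] for sg in(-1,1) for t in(0,.0065) for k in(-.0095,.0095)]
crop('side',S,220,170,80,60,10,'s14a.png',q);crop('side',S,220,170,80,60,10,'s14.png')
E
```

```text
t 19.05 meas [0.5165 0.097  0.0692] yaw -0.03 zaxis [-0.002 -0.    -1.   ] cmd [0.51731763 0.09733437 0.15      ] -0.02999999999999997 F [0.24 0.41 0.36] M [ 0.04  0.02 -0.  ] w 32.1
[[0, 0, np.float64(0.0)], [-0.0, 0.0, 0.08]]
[0.51702318 0.09708138 0.069861  ]
```

View pics/s14a.png

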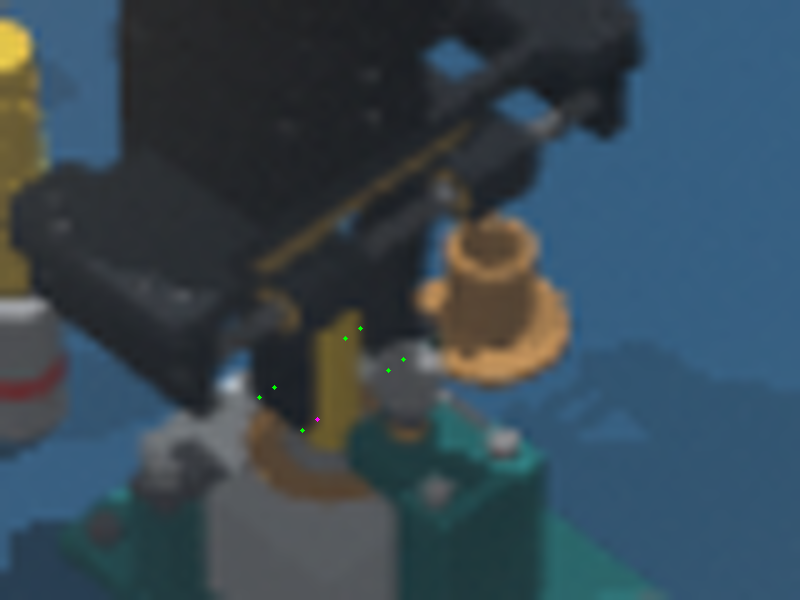

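The handle is centred between the fingers. Closing gently.

Request:
step_arm --plan '[[[0,0,0],[0,0,0],180],[[0,0,0],[0,0,0],185],[[0,0,0],[0,0,0],190],[[0,0,0],[0,0,0],195],[[0,0,0],[0,0,0],200],[[0,0,0],[0,0,0],205],[[0,0,0],[0,0,0],210],[[0,0,0],[0,0,0],220],[[0,0,0],[0,0,0],255],[[0,0,0],[0,0,0],255]]' --squeeze 12

```text
time: 20.35
position: [0.5173, 0.0974, 0.0703]
tool_rot: [-3.141, 0.047, -0.0]
ft_force: [0.5, 2.2, 1.2]
grip_width: 0.2
```

```bash
python3 - <<'E'
from h import *
F=[]
for i in range(6):
    ctrl.get_image('side'); s=ctrl.get_state();F.append(np.r_[s['ft_force'],s['torque']])
print(np.mean(F,0).round(2),np.std(F,0).round(2),s['position'],s['grip_width']*87)
E
python3 p.py
```

```text
[0.28 2.16 0.34 0.54 0.03 0.  ] [0.56 0.45 0.32 0.02 0.04 0.02] [0.51728272 0.09725441 0.07029   ] 17.388449080709307
t 20.65 meas [0.5173 0.0973 0.0703] yaw -0.03 zaxis [ 0.  0. -1.] cmd [0.51731763 0.09733437 0.07      ] -0.02999999999999997 F [-0.11  1.51  0.05] M [0.5  0.01 0.03] w 17.4
```

Small 2 N side load in +y. I'll shift 0.3 mm to ease it and draw the first part slowly.

Request:
step_arm --plan '[[[0,0,0],[0,-0.0003,0],255],[[0,0,0],[0,-0.0003,-0.001],255],[[0,0,0],[0,-0.0003,-0.003],255],[[0,0,0],[0,-0.0003,-0.005],255],[[0,0,0],[0,-0.0003,-0.007],255],[[0,0,0],[0,-0.0003,-0.009],255],[[0,0,0],[0,-0.0003,-0.011],255],[[0,0,0],[0,-0.0003,-0.013],255],[[0,0,0],[0,-0.0003,-0.015],255],[[0,0,0],[0,-0.0003,-0.015],255]]' --squeeze 20

```text
time: 21.9
position: [0.5174, 0.0973, 0.0854]
tool_rot: [3.141, -0.048, 0.001]
ft_force: [0.1, 0.2, -2.3]
grip_width: 0.195
```

```bash
python3 p.py .5173,.0976,.085,-.03;python3 - <<'E'
from h import *
F=[]
for i in range(4):
    S=ctrl.get_image('side'); s=ctrl.get_state();F.append(np.r_[s['ft_force'],s['torque']])
print(np.mean(F,0).round(2),np.std(F,0).round(2),s['position'],s['grip_width']*87)
crop('side',S,220,170,80,60,10,'s15.png')
E
```

```text
t 21.9 meas [0.5174 0.0973 0.0854] yaw -0.0303 zaxis [ 0. -0. -1.] cmd [0.51731763 0.09733437 0.07      ] -0.02999999999999997 F [ 0.1   0.22 -2.33] M [0.07 0.05 0.02] w 17.0
[[0, 0, np.float64(0.0)], [-0.0, -0.0003, -0.015]]
[-0.42  0.33 -2.69  0.01  0.01 -0.  ] [0.38 0.64 0.22 0.04 0.03 0.02] [0.51718606 0.09730915 0.08512805] 17.566649718437787
```

View pics/s15.png

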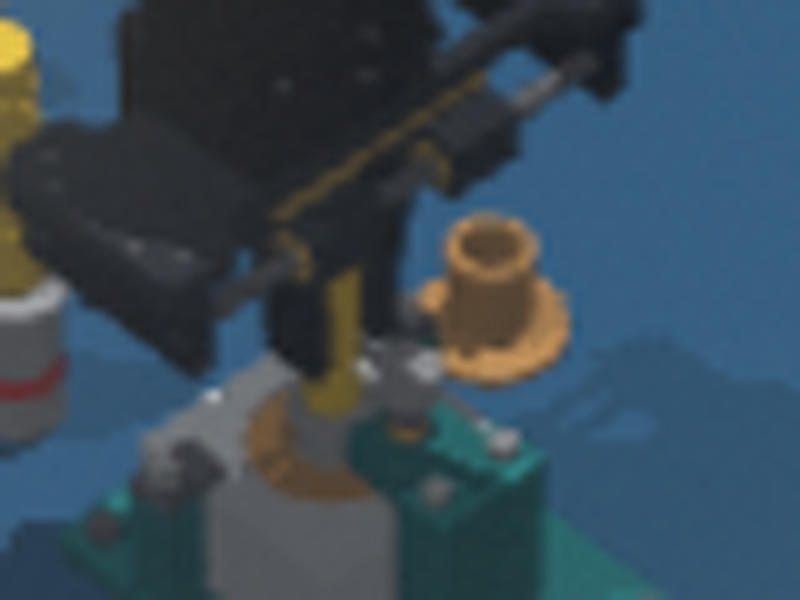

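The load equals the gauge's weight with almost no side force, and the gauge is rising with the fingers. Drawing it to about 31 mm.

Request:
step_arm --plan '[[[0,0,0],[0,0,-0.002],255],[[0,0,0],[0,0,-0.004],255],[[0,0,0],[0,0,-0.006],255],[[0,0,0],[0,0,-0.008],255],[[0,0,0],[0,0,-0.01],255],[[0,0,0],[0,0,-0.012],255],[[0,0,0],[0,0,-0.014],255],[[0,0,0],[0,0,-0.016],255],[[0,0,0],[0,0,-0.0165],255],[[0,0,0],[0,0,-0.0165],255]]'

```text
time: 23.35
position: [0.5173, 0.0973, 0.1017]
tool_rot: [3.141, -0.047, 0.0]
ft_force: [-0.5, 0.3, -2.5]
grip_width: 0.2
```

```bash
python3 p.py .5173,.0976,.1015,-.03;python3 - <<'E'
from h import *
F=[]
for i in range(4):
    S=ctrl.get_image('side'); s=ctrl.get_state();F.append(np.r_[s['ft_force'],s['torque']])
print(np.mean(F,0).round(2),np.std(F,0).round(2),s['position'],s['grip_width']*87)
crop('side',S,220,170,80,60,10,'s16.png'); cv2.imwrite('pics/s16f.png',S[:,:,::-1])
print([(z,((proj('side',[.5173-.011*.7,.0973+.011*.7,.057+z])[0]-[220,170]+.5)*10).round()) for z in (0,.005,.011,.031)])
E
```

```text
t 23.35 meas [0.5173 0.0973 0.1017] yaw -0.0302 zaxis [ 0. -0. -1.] cmd [0.51732663 0.09763423 0.085     ] -0.02999999999999997 F [-0.51  0.27 -2.46] M [0.08 0.03 0.04] w 17.4
[[0, 0, np.float64(0.0)], [-0.0, 0.0, -0.0165]]
[ 0.4  -0.2  -1.96  0.02 -0.01 -0.03] [0.56 0.39 0.74 0.02 0.02 0.02] [0.51721837 0.09732443 0.10164776] 17.49049408867524
[(0, array([332., 470.])), (0.005, array([332., 459.])), (0.011, array([331., 446.])), (0.031, array([331., 400.]))]
```

View pics/s16.png

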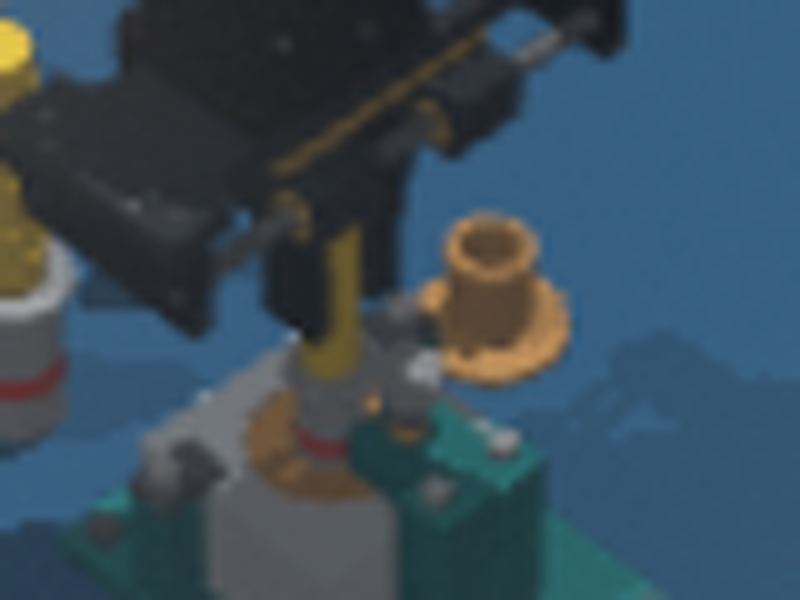

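View pics/s16f.png

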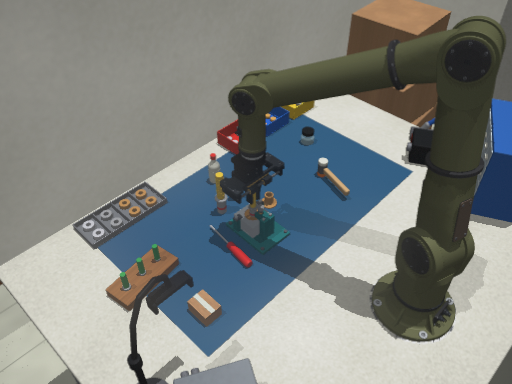

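The side view shows the red band at crop rows 433–458, with a strip of steel below it before the bush. That matches a draw of about 31 mm. The mallet stands on the bench at (322,165) and nothing else has moved. Handing in.

```bash
python3 -c "
from bench import ctrl
print(ctrl.close_job())
s=ctrl.get_state();print(s['time'],s['position'],s['ft_force'],s['grip_width'])"
```

```text
the job is handed in; nothing more can be done
None
the job is handed in; nothing more can be done
```

The job is done and handed in; no verdict came back, so what follows is from my own checks. I pressed the punch down with the mallet, set the mallet back in its place, and drew the plug gauge about 31 mm. I was still holding it when I handed in.

- **Punch:** it was a firm press rather than a swing. The force at the punch was about 16 N and the mallet face was at about 107 mm, which is the stop height. The spring needs only 8 N there. The gauge still looked home during the press and afterwards.
- **Mallet:** it stands upright on the bench, let go, at about its starting spot.
- **Gauge:** the last side view shows the whole red band, with plain steel below it above the bush. The load was about 2–2.7 N, which is the gauge's weight, and side force was within the sensor noise (about 0.5 N). The tool was vertical and still.
- **What disagreed:** the fingertips sit about 30 mm higher than the tool-frame description says. My first grasp of the mallet therefore closed on nothing just above the handle; it moved nothing, and I corrected for it from the pictures.
- **Not checked:** I did not measure the bystanders' final positions. In the pictures none of them looked moved.

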